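# Earth-bond test of a die-cast box, held in the corner of the contact fixture

### The arm

A 6-joint arm with a two-finger parallel gripper is mounted at the origin on the work surface. World frame = base frame: x ahead of the robot, y to its left, z up, the work surface at z = 0. Lengths are in m, angles in rad, forces in N, time in s.
With the tool pointing down it reaches from about 0.35 to 0.775 m from the base axis. Payload 5.5 kg.
Tool frame: the origin (TCP) lies between the finger pads; the fingertips stand 8 mm ahead of it and the grasp point (between the pads) lies 11 mm behind it; z points along the fingers, y is the line along which they close (so a half turn about z gives the same grasp; the last joint's range is limited). The gripper opens to 85 mm and grips with 20 to 120 N. Pads are 22 mm wide; open, the fingers measure 114 mm over their backs; the gripper's body (76 mm by 85 mm) begins 54 mm behind the grasp point. The pads swing forward as they close: fully open they stand 13 mm farther back than shut.
Start: joints at [-1.315, 0.313, 0.046, 1.304, 0, 1.431], TCP at [0.222, -0.531, 0.239] pointing down, gripper open.
Joint ranges: [-2.76, 2.76], [-0.86, 1.69], [-1.03, 1.26], [-2.2, 2.34], [-1.47, 1.5], [-3.14, 3.14]. Speed limits (rad/s): [2.57, 2.57, 3.14, 3.14, 3.14, 3.14].

### API

Orientations are given as a unit quaternion [w, x, y, z].
In Python, from workcell import status, vision, job gives the robot as it stands. The module is installed in compiled form; this text tells all that it offers.
- The arm moves only by the tool apply_moves, never from a script. Its argument "moves" is one flat list of numbers, 6 for each row, row after row: the shift along the world's x, y, z in units of 25 mm (1.0 is 25 mm), then the turn, a rotation vector about the world's x, y, z in rad. In form: [x, y, z, rx, ry, rz, x, y, z, rx, ry, rz, ...]. A call has 1 to 20 rows; each row is the pose to reach, as a shift and turn from the pose commanded when the call began; what a row does not reach only later rows make up. A row lasts 1/12 s, in which the tool goes at most 41.7 mm and 7.16 degrees, less where a joint would pass 70% of its speed; a pose out of reach is approached as far as the arm can. A call with a gripper value outside its range is refused whole. "claw" is the opening in per cent of the stroke, from 0 (shut) to 100 (fully open), set as the call begins (left out, the last holds). The fingers move at their own pace and stop on an object; "newtons" is the grip in N (left out, the last holds). Time passes only in rows, so rows that repeat a pose let the fingers close. It gives the time, the measured TCP pose, the force, the opening and the grip force at its end, in the units of the state.
- status.get_state(): the state, without advancing time (a new reading comes with each control period).
- vision.read_camera(name): name is "side" or "top" or "wrist"; returns a dict with "image" (384x512x3 uint8, blue, green, red), "camera_matrix" (3x3 intrinsics, pixels), "camera_from_world" (4x4, takes a point from world to camera coordinates). Camera axes: x right, y down, z forward; pixel columns grow to the right and rows downward; lengths in m; the calibration is good to about 2 mm. A picture is of the moment at which its call begins. There is no depth.
- job.hand_in(): hands the job in; it is judged then, once.
The state is a dict: "clock": time; "joint_pos": joint angles; "qvel": joint speeds; "tau": joint torques, N m; "tcp_pos": TCP position; "orientation": TCP orientation; "wrist_force": force on the tool from outside, world axes, zero at the start; "ft_torque": the same for the moment, N m; "finger_gap": finger opening in m; "grip_force": force on a finger pad.
Only numpy, scipy, OpenCV 4.12 (cv2) and the standard library are available. Lean on these libraries where they do the work, as an engineer would, in place of code of your own. Each camera call takes 0.05 s, during which the arm holds its last target. There are 200 camera calls.

### The job

Test the earth bond of the larger die-cast box, the one with the cable gland: on the tester's control box press the round key to clear it, then the square key to choose the test, then the long key to arm it, one key at a time, leaving the narrow key alone. Then put the box flat on the plate of the contact fixture, gland end away from the end bar, and push it fully home into the corner, its long side and its plain end squarely and firmly against both brass bars at once. The armed tester measures for as long as both bars are touched, so finish while still holding the box pressed there; leave the other things on the bench where they are.

Things in the scene. Friction and masses are not known exactly. Their poses are not given: they have to be found in the camera images.
- box: die-cast aluminium box to be tested, lid up on the bench: 56 mm in x, 100 mm in y, 55 mm high, upright flat sides, about 0.45 kg, four screws and a blank label on the lid. Origin: centre of the underside of the casting. A black cable gland (23 mm across, 22 mm long, axis 28 mm above the underside) sticks out of its +y end; the -y end is plain
- gland_tip (a point): outer end of the gland of the box, 72 mm along +y from the box's origin, 28 mm above its underside
- fixture: contact fixture, fixed: black plate 130 mm (x) x 170 mm (y) x 12 mm thick on the bench, with two brass contact bars standing on it in an L, each backed on its outside by a grey insulator 16 mm high. Origin: centre of the plate's underside; x away from the robot, y to its left (yawed a little). Beyond it, 2 cm clear or more, is a parts tray 45 mm high
- corner (a point): where the inner faces of the two brass bars would meet, at the plate's top (12 mm above the bench), with the fixture's axes: the long bar's face is the plane x = 0, the end bar's the plane y = 0, the seat lies at x < 0, y > 0. A box that is home has its origin at x = -28, y = +50, z = 0 mm, its axes along these, its +x side on the long bar, its plain end on the end bar
- long_bar: brass contact bar at the far side (+x) of the seat, rigid: 90 mm long along the fixture's y, 12 mm thick, its top 18 mm above the plate (30 mm above the bench). Smooth (friction about 0.25, like the plate's). The tester needs over 2 N on it; a push of 10 to 15 N is right. Origin: middle of the foot of its inner face
- end_bar: brass contact bar at the right-hand side (-y) of the seat, rigid: 56 mm long along the fixture's x, 12 mm thick, its top 18 mm above the plate. Smooth like the long bar; it too needs over 2 N, best a push of 10 to 15 N. Origin: middle of the foot of its inner face
- control: the tester's control box, fixed: grey, 110 mm (x) x 150 mm (y) x 48 mm high, origin: centre of the underside, x away from the robot, y to the left. Four white spring keys stand 10 mm proud of its top and go 5 mm down: three along its far edge (from left: round, square, narrow; 45 mm apart), the long one alone in the middle of its near edge, 52 mm nearer
- key_round_top (a point): centre of the top of the round key (19 mm across), left in the far row: clear. 58 mm above the bench when up
- key_square_top (a point): centre of the top of the square key (18 x 18 mm), middle of the far row: earth-bond test
- key_narrow_top (a point): centre of the top of the narrow key (10 mm wide in y, 26 mm in x), right in the far row: another test, not wanted
- key_long_top (a point): centre of the top of the long key (50 mm in y, 16 mm in x), alone at the near edge: arm
- key_round (a joint): round key; joint value 0 = up, 0.005 = fully down. Spring: starts to move at about 1.5 N, fully down at 5 N; it counts as pressed beyond 0.003 m and springs back when let go
- key_square (a joint): square key; joint value 0 = up, 0.005 = fully down. Spring: starts to move at about 1.5 N, fully down at 5 N; it counts as pressed beyond 0.003 m and springs back when let go
- key_narrow (a joint): narrow key; joint value 0 = up, 0.005 = fully down. Spring: starts to move at about 1.5 N, fully down at 5 N; it counts as pressed beyond 0.003 m and springs back when let go
- key_long (a joint): long key; joint value 0 = up, 0.005 = fully down. Spring: starts to move at about 1.5 N, fully down at 5 N; it counts as pressed beyond 0.003 m and springs back when let go
- spare_box: smaller die-cast aluminium box, 45 x 75 x 40 mm, without a gland; not part of this job
- screwdriver: black-handled screwdriver lying near the robot
- crimp_tool: hand crimping pliers, about 200 mm long, lying at the left, 20 mm high
- tape_roll: roll of clear tape lying flat, 90 mm across, 19 mm high
- cleaner: white bottle with a black cap, 56 mm across, 150 mm tall
- spare_gland: loose black cable gland standing on end, 23 mm across, 28 mm tall
Things that resemble listed ones, but are neither listed nor needed, are in the scene too. What is shaped like the control but blue is not meant. Leave any purple look-alike of the box alone.

How it is judged:
By the outcome, as a careful person would: the job done as asked, in the order asked, and still so for the second after the job is handed in, while the arm keeps its last pose, push and grip.
It also fails if it takes over 72 s, if anything falls off the work surface, if the arm or the gripper's body presses on something with over 40 N, if the wrist force passes 120 N, or if a joint passes its speed limit or range.

## Working session

There is one attempt and no reset: what is moved stays moved. The work goes in short steps, Python scripts to look and compute and a tool call to move; the robot and the scene stay as the last step left them, time stands still between calls to the robot, and variables do not carry over. Pictures are saved under pics/ and viewed, at most 10 in all, crops included, and the job is handed in when it is done.

Besides the shell and the picture viewer there is one more tool, called after "Request:" as a command line: name --argument value ..., lists and objects as JSON in quotes. apply_moves: Moves the arm, as the interface text tells. Its arguments: {"type":"object","properties":{"moves":{"type":"array","items":{"type":"number"}},"claw":{"type":"number"},"newtons":{"type":"number"}},"required":["moves"]}

```bash
mkdir -p pics
cat > h.py <<'E'
import numpy as np, cv2
from workcell import status, vision, job
def cam(n):
    d=vision.read_camera(n); return d["image"],np.array(d["camera_matrix"]),np.array(d["camera_from_world"])
def ray(K,T,u,v,z):
    R,t=T[:3,:3],T[:3,3]; c=-R.T@t
    d=R.T@np.linalg.solve(K,[u,v,1.]); return c+d*(z-c[2])/d[2]
def proj(K,T,p):
    q=K@(T[:3,:3]@np.asarray(p,float)+T[:3,3]); return q[:2]/q[2]
E
python3 - <<'E'
from h import *
for n in("top","side"):
    i,K,T=cam(n); np.savez(f"{n}0.npz",i=i,K=K,T=T)
    cv2.imwrite(f"pics/{n}0.png",cv2.resize(i,(800,600),interpolation=cv2.INTER_CUBIC))
    print(n,-T[:3,:3].T@T[:3,3],T[:3,:3].round(2).tolist())
s=status.get_state();print(s)
E
```

```text
top [0.17121776 0.05577956 1.52296064] [[-0.07, -1.0, 0.01], [-0.98, 0.06, -0.2], [0.2, -0.02, -0.98]]
side [-0.05084646  0.56340501  0.8058512 ] [[-0.7, -0.71, 0.01], [-0.5, 0.48, -0.72], [0.51, -0.51, -0.69]]
{'clock': 0.1, 'joint_pos': array([-1.31457915e+00,  3.13955766e-01,  4.51125223e-02,  1.30361487e+00,
       -2.22149943e-05,  1.43119162e+00]), 'qvel': array([ 0.00102038, -0.00297798,  0.00369695, -0.00012162,  0.00116619,
       -0.00052687]), 'tau': array([ 2.97866689e-03, -4.81720734e+01,  2.99247444e+01,  1.26351279e-02,
       -1.42922418e-04, -4.19735670e-06]), 'tcp_pos': array([ 0.22157091, -0.53011887,  0.23848886]), 'orientation': array([-8.28833534e-04,  9.80479130e-01,  1.96621426e-01, -5.95074006e-05]), 'wrist_force': array([ 0.53386367, -0.31209225, -0.74096339]), 'ft_torque': array([ 0.06878745, -0.01588297, -0.00382877]), 'grip_force': 0.0, 'finger_gap': 0.08539795657412041}
```

View pics/top0.png

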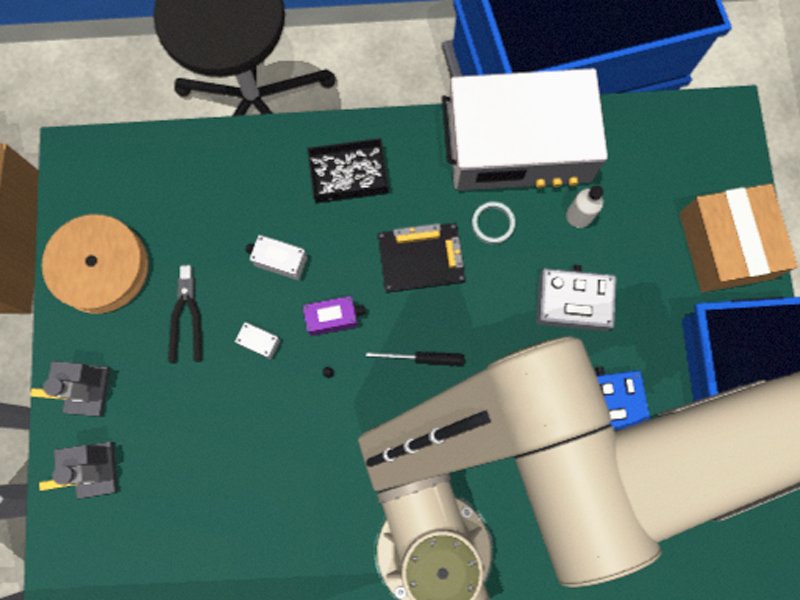

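View pics/side0.png

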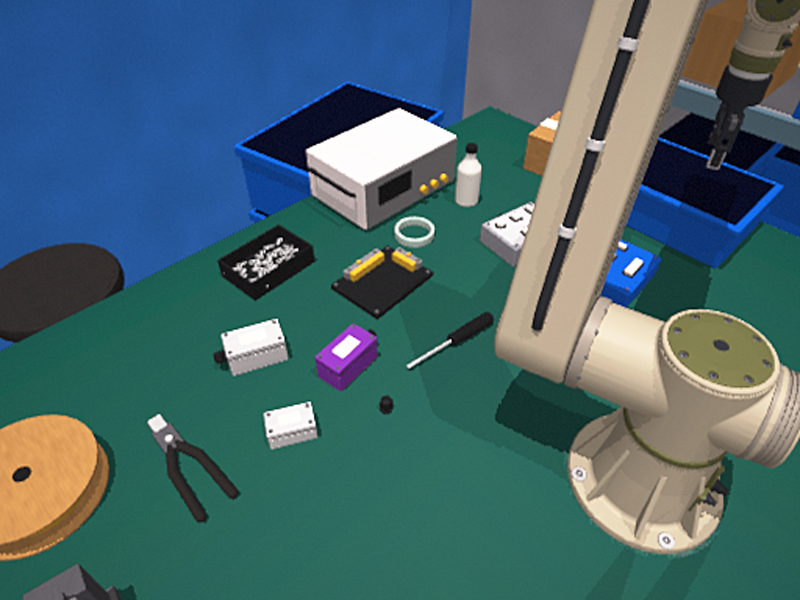

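In the top view (800x600), the box candidates are:
- White with a gland at (278,257). This is my choice: it is the larger one and its gland is at the left (250,248).
- Small white at (257,340), which is the spare.
- Purple at (333,314), a look-alike.

For the control, grey at (577,297) is right and blue at (622,398) is not. The fixture is at (423,257), with its long bar on the far side and its end bar on the right.

Run:
```python
from h import *
d=np.load("top0.npz");i,K,T=d["i"],d["K"],d["T"]
s=.64
a=cv2.resize(i[140:185,150:205],(396,324),interpolation=cv2.INTER_CUBIC)
b=cv2.resize(i[165:215,340:400],(390,324),interpolation=cv2.INTER_CUBIC)
cv2.imwrite("pics/crop1.png",np.hstack([a,b]))
hsv=cv2.cvtColor(i,cv2.COLOR_BGR2HSV)
def comps(m,name,z,box,amin=20):
    u0,v0,u1,v1=box; mm=np.zeros_like(m); mm[v0:v1,u0:u1]=m[v0:v1,u0:u1]
    for c in cv2.findContours(mm,cv2.RETR_EXTERNAL,cv2.CHAIN_APPROX_NONE)[0]:
        if cv2.contourArea(c)<amin: continue
        P=np.array([ray(K,T,*p[0],z)[:2] for p in c])*1000
        r=cv2.minAreaRect(P.astype(np.float32)); print(name,z,np.round(r[0]),np.round(r[1]),round(r[2],1))
w=((hsv[...,1]<40)&(hsv[...,2]>190)).astype(np.uint8)*255
comps(w,"box top",.055,(150,140,205,185))
comps(w,"spare",.040,(145,195,185,235))
comps(w,"ctl top",.048,(340,165,400,215),3)
br=((hsv[...,0]>15)&(hsv[...,0]<32)&(hsv[...,1]>130)&(hsv[...,2]>120)).astype(np.uint8)*255
comps(br,"brass",.030,(240,135,305,190),8)
bk=((hsv[...,2]<60)).astype(np.uint8)*255
comps(bk,"plate",.012,(235,135,305,192),100)
```

```text
box top 0.055 [607. 278.] [99. 54.] 67.4
spare 0.04 [436. 328.] [75. 44.] 61.8
ctl top 0.048 [ 479. -331.] [141. 101.] 80.5
brass 0.03 [594. -79.] [59. 13.] 3.3
brass 0.03 [634. -15.] [13. 93.] 4.1
plate 0.012 [593. -19.] [132. 168.] 3.8
```

View pics/crop1.png

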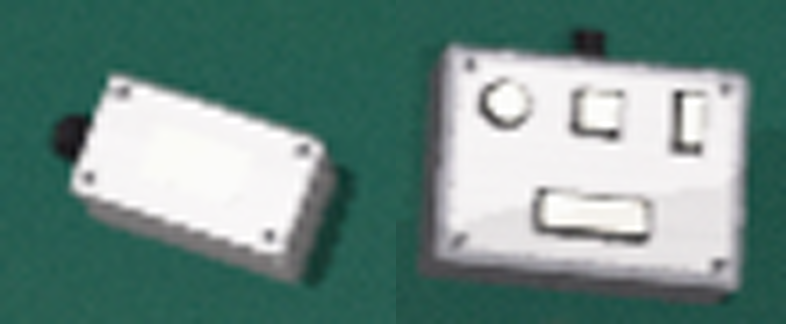

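The crop confirms it: the left one is the larger aluminium box with its gland at the far-left end. On the right is the grey control, with the keys at round (506,102), square (600,111), narrow (688,122) and long (592,213).

Run:
```python
from h import *
d=np.load("top0.npz");i,K,T=d["i"],d["K"],d["T"]
for n,u,v in(("round",506,102),("square",599,112),("narrow",688,122),("long",592,213)):
    p=ray(K,T,340+(u-396)/6.5-.42,165+v/6.48-.42,.058); print(n,p.round(4),((p[:2]-[.2216,-.5301])/.025).round(2))
```

```text
round [ 0.5096 -0.2895  0.058 ] [11.52  9.62]
square [ 0.5016 -0.3344  0.058 ] [11.2   7.83]
narrow [ 0.4937 -0.3772  0.058 ] [10.88  6.12]
long [ 0.4516 -0.3251  0.058 ] [9.2 8.2]
```

Request:
apply_moves --moves '[1.5,1.2,0,0,0,0,3,2.4,0,0,0,0,4.5,3.6,0,0,0,0,6,4.8,0,0,0,0,7.5,6,-0.5,0,0,0,9,7.2,-1.2,0,0,0,10.3,8.4,-2,0,0,0,11.5,9.6,-3,0,0,0,11.52,9.62,-4,0,0,0,11.52,9.62,-4,0,0,0,11.52,9.62,-4,0,0,0,11.52,9.62,-4,0,0,0]' --claw 0 --newtons 40

```text
clock: 1.1
tcp_pos: [0.5092, -0.2883, 0.1374]
orientation: [-0.001, 0.98, 0.198, -0.002]
wrist_force: [0.9, 0.0, 0.2]
finger_gap: -0.0002
grip_force: 0.0
```

Run:
```python
from h import *
i,K,T=cam("wrist"); np.savez("w1.npz",i=i,K=K,T=T)
j=i.copy()
for p in((.5096,-.2895,.058),(.5016,-.3344,.058),(.4516,-.3251,.058)):
    cv2.drawMarker(j,tuple(proj(K,T,p).round().astype(int).tolist()),(0,0,255),0,10)
cv2.imwrite("pics/w1.png",j); print(status.get_state()["tcp_pos"],status.get_state()["wrist_force"])
```

```text
[ 0.50937112 -0.2897628   0.13893549] [-0.6635306  -0.46790681 -0.19476878]
```

View pics/w1.png

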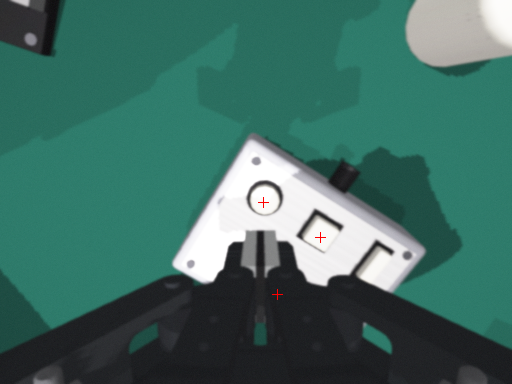

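The round key is at (265,198) and the square key at (322,234). My marks are within about 3 mm, so I'll correct by +2.5 mm in x and press round.

Request:
apply_moves --moves '[0.1,0,-1,0,0,0,0.1,0,-2,0,0,0,0.1,0,-2.6,0,0,0,0.1,0,-2.85,0,0,0,0.1,0,-2.92,0,0,0,0.1,0,-2.96,0,0,0,0.1,0,-2.96,0,0,0]'

```text
clock: 1.73
tcp_pos: [0.5127, -0.2913, 0.0668]
orientation: [0.001, 0.981, 0.196, 0.001]
wrist_force: [0.1, -0.2, 0.5]
finger_gap: -0.0001
grip_force: 0.0
```

Request:
apply_moves --moves '[0,0,-0.06,0,0,0,0,0,-0.1,0,0,0,0,0,-0.1,0,0,0,0,0,-0.1,0,0,0]'

```text
clock: 2.07
tcp_pos: [0.513, -0.2911, 0.0639]
orientation: [0.001, 0.98, 0.197, 0.001]
wrist_force: [0.7, -3.0, 3.5]
finger_gap: -0.0002
grip_force: 1.4
```

Request:
apply_moves --moves '[0,0,-0.06,0,0,0,0,0,-0.07,0,0,0,0,0,-0.07,0,0,0,0,0,-0.07,0,0,0]'

```text
clock: 2.4
tcp_pos: [0.5129, -0.2907, 0.0616]
orientation: [0.001, 0.98, 0.197, 0.001]
wrist_force: [1.2, -3.4, 4.7]
finger_gap: 0.0001
grip_force: 2.2
```

Run:
```python
from h import *
for k in range(4):
    s=status.get_state();print(s["tcp_pos"].round(4),s["wrist_force"].round(1)); cam("top")
```

```text
[ 0.5129 -0.2907  0.0616] [ 1.2 -3.4  4.7]
[ 0.5128 -0.2906  0.0615] [ 1.9 -2.9  4.2]
[ 0.5128 -0.2905  0.0615] [ 1.3 -2.7  4.4]
[ 0.5128 -0.2904  0.0614] [ 2.4 -3.   3.8]
```

Request:
apply_moves --moves '[0,0,-0.04,0,0,0,0,0,-0.04,0,0,0,0,0,-0.04,0,0,0,0,0,0.4,0,0,0,0,0,1,0,0,0,-0.16,-0.9,1,0,0,0,-0.32,-1.8,1,0,0,0,-0.32,-1.8,0.6,0,0,0,-0.32,-1.8,0.3,0,0,0,-0.32,-1.8,0.12,0,0,0,-0.32,-1.8,0.04,0,0,0,-0.32,-1.8,0,0,0,0,-0.32,-1.8,-0.02,0,0,0,-0.32,-1.8,-0.03,0,0,0,-0.32,-1.8,-0.03,0,0,0]'

```text
clock: 3.85
tcp_pos: [0.5027, -0.3336, 0.061]
orientation: [-0.001, 0.98, 0.197, -0.001]
wrist_force: [-5.9, 0.5, 10.4]
finger_gap: -0.0
grip_force: 5.1
```

Run:
```python
from h import *
for k in range(3):
    s=status.get_state();print(s["tcp_pos"].round(4),s["wrist_force"].round(1)); cam("top")
```

```text
[ 0.5027 -0.3336  0.061 ] [-5.9  0.5 10.4]
[ 0.5027 -0.3336  0.061 ] [-6.2  0.7  9.9]
[ 0.5027 -0.3336  0.061 ] [-5.6  0.1 10.2]
```

Request:
apply_moves --moves '[0,0,0.4,0,0,0,0,0,1,0,0,0,-1,0.18,1,0,0,0,-2.02,0.36,1,0,0,0,-2.02,0.36,1,0,0,0,-2.02,0.36,0.6,0,0,0,-2.02,0.36,0.3,0,0,0,-2.02,0.36,0.15,0,0,0,-2.02,0.36,0.07,0,0,0,-2.02,0.36,0.03,0,0,0,-2.02,0.36,0,0,0,0,-2.02,0.36,0,0,0,0,-2.02,0.36,0,0,0,0]'

```text
clock: 5.08
tcp_pos: [0.4543, -0.3258, 0.061]
orientation: [-0.0, 0.98, 0.197, 0.0]
wrist_force: [-1.9, 2.8, 9.0]
finger_gap: 0.0002
grip_force: 4.5
```

Run:
```python
from h import *
for k in range(3):
    s=status.get_state();print(s["tcp_pos"].round(4),s["wrist_force"].round(1)); i,K,T=cam("side")
cv2.imwrite("pics/s1.png",cv2.resize(i[90:200,260:400],(763,600),interpolation=cv2.INTER_CUBIC))
```

```text
[ 0.4543 -0.3258  0.061 ] [-1.9  2.8  9. ]
[ 0.4543 -0.3257  0.061 ] [-2.   2.9  9.8]
[ 0.4543 -0.3258  0.061 ] [-1.9  3.2  9. ]
```

View pics/s1.png

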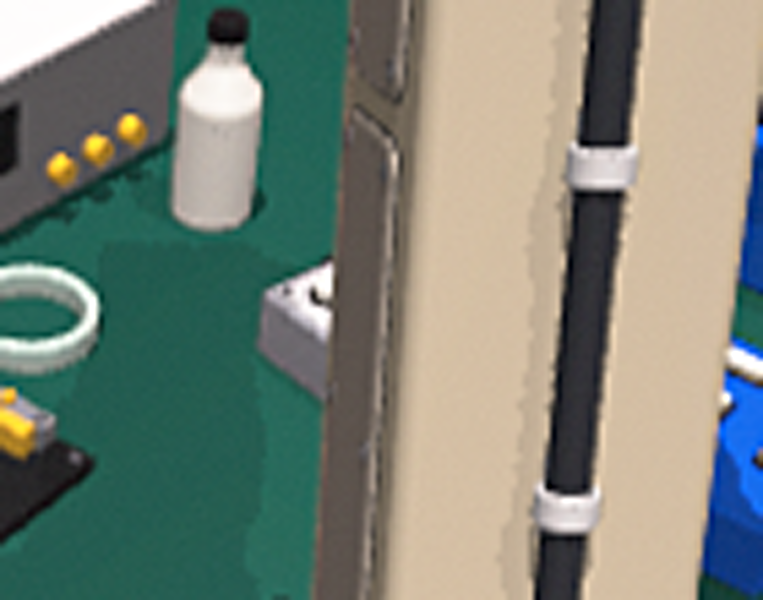

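The arm hides the control in this view, with only its corner visible at (300,330). The force of 9–10 N at full stroke still shows the long key is fully down. Next I'll lift and go to the box.

Request:
apply_moves --moves '[0,0,1,0,0,0,0,0,2.5,0,0,0,0.1,0.8,3.9,0,0,0,0.4,2.2,4.8,0,0,0,0.8,3.7,5,0,0,0.1,1.2,5.2,5,0,0,0.2,1.6,6.7,5,0,0,0.3,2,8.2,5,0,0,0.4,2.4,9.7,5,0,0,0.5,2.8,11.2,5,0,0,0.6,3.2,12.7,5,0,0,0.7,3.6,14.2,5,0,0,0.78,4,15.7,5,0,0,0.78,4.4,17.2,5,0,0,0.78,4.8,18.7,5,0,0,0.78,5.2,20.2,5,0,0,0.78,5.6,21.7,5,0,0,0.78,5.7,23,5,0,0,0.78,5.7,23.8,5,0,0,0.78,5.7,23.8,5,0,0,0.78]' --claw 100

```text
clock: 6.9
tcp_pos: [0.5958, 0.2737, 0.184]
orientation: [-0.001, 0.831, 0.557, -0.0]
wrist_force: [-0.5, -0.8, 0.5]
finger_gap: 0.0856
grip_force: 0.0
```

Run:
```python
from h import *
cam("top");cam("top");cam("top");cam("top")
i,K,T=cam("wrist"); np.savez("w2.npz",i=i,K=K,T=T)
s=status.get_state();print(s["tcp_pos"],s["orientation"],s["wrist_force"])
j=i.copy()
y=np.radians(-22.6);R=np.array([[np.cos(y),-np.sin(y)],[np.sin(y),np.cos(y)]])
for a in((28,50),(28,-50),(-28,50),(-28,-50)):
    p=np.r_[R@a/1000+[.607,.278],.055]; cv2.drawMarker(j,tuple(proj(K,T,p).round().astype(int).tolist()),(0,0,255),0,10)
cv2.imwrite("pics/w2.png",j)
```

```text
[0.59621789 0.26786868 0.18506933] [ 7.22444589e-05  8.32421208e-01  5.54143313e-01 -3.41515169e-04] [-0.4188792  -0.01850145  1.09639993]
```

View pics/w2.png

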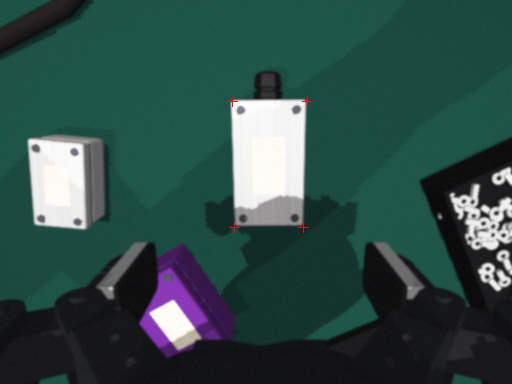

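The box's lid corners match my red marks at (232,101), (307,101), (303,227) and (235,227), and the gland is at (267,85). I'll descend and grip.

Request:
apply_moves --moves '[0.43,0.4,0,0,0,0,0.43,0.4,-1,0,0,0,0.43,0.4,-2.3,0,0,0,0.43,0.4,-3.6,0,0,0,0.43,0.4,-4.6,0,0,0,0.43,0.4,-5.4,0,0,0,0.43,0.4,-6,0,0,0,0.43,0.4,-6.28,0,0,0,0.43,0.4,-6.28,0,0,0,0.43,0.4,-6.28,0,0,0]'

```text
clock: 7.98
tcp_pos: [0.6073, 0.2781, 0.0288]
orientation: [0.0, 0.832, 0.554, 0.0]
wrist_force: [0.2, -0.1, -0.1]
finger_gap: 0.0853
grip_force: 0.0
```

Request:
apply_moves --moves '[0,0,0,0,0,0,0,0,0,0,0,0,0,0,0,0,0,0,0,0,0,0,0,0,0,0,0,0,0,0,0,0,0,0,0,0,0,0,0,0,0,0,0,0,0,0,0,0]' --claw 0 --newtons 70

```text
clock: 8.65
tcp_pos: [0.608, 0.2793, 0.0302]
orientation: [0.0, 0.832, 0.555, 0.001]
wrist_force: [-1.2, -0.8, 6.3]
finger_gap: 0.0547
grip_force: 77.2
```

Request:
apply_moves --moves '[0,0,0.5,0,0,0,0,0,1.5,0,0,0,0,0,3,0,0,0,0,0,4.5,0,0,0,0,-1,6,0,0,0,0,-2,7,0,0,0.1,0,-3.4,7.6,0,0,0.2,0,-4.9,8,0,0,0.3,-0.1,-6.4,8,0,0,0.4,-0.1,-7.9,8,0,0,0.46,-0.2,-9.4,8,0,0,0.46,-0.2,-10.9,8,0,0,0.46,-0.3,-12.4,8,0,0,0.46,-0.3,-13.9,8,0,0,0.46,-0.3,-15.4,8,0,0,0.46,-0.3,-16.6,8,0,0,0.46,-0.3,-17.2,8,0,0,0.46,-0.3,-17.2,8,0,0,0.46,-0.3,-17.2,8,0,0,0.46]'

```text
clock: 10.23
tcp_pos: [0.5988, -0.1516, 0.2273]
orientation: [-0.001, 0.684, 0.729, -0.0]
wrist_force: [-0.9, 1.3, -5.7]
finger_gap: 0.055
grip_force: 75.8
```

Run:
```python
from h import *
cam("top");cam("top")
i,K,T=cam("wrist"); np.savez("w3.npz",i=i,K=K,T=T)
s=status.get_state();print(s["tcp_pos"],s["orientation"],s["wrist_force"],s["finger_gap"],s["grip_force"])
j=i.copy()
c=np.array([.6318,-.0705]);y=np.radians(4);e1=np.array([np.cos(y),np.sin(y)]);e2=np.array([-e1[1],e1[0]])
for a in((0,0,30),(0,90,30),(-56,0,30),(-28,50,12)):
    p=np.r_[c+(a[0]*e1+a[1]*e2)/1000,a[2]/1000]; cv2.drawMarker(j,tuple(proj(K,T,p).round().astype(int).tolist()),(0,0,255),0,10)
cv2.imwrite("pics/w3.png",j)
```

```text
[ 0.59917904 -0.14966746  0.22793203] [-6.27803367e-04  6.83218082e-01  7.30214118e-01 -1.34085490e-05] [-0.66997498 -0.89211771 -5.6060064 ] 0.05488499329707936 75.84072232246399
```

View pics/w3.png

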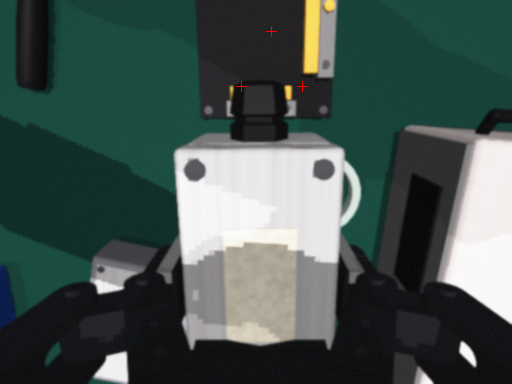

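The box is held level with its gland away (260,110). The corner mark at (302,86) sits at the bars' inner faces, the long bar's edge being near column 304. I'll fit that edge for the fixture's yaw.

Run:
```python
from h import *
d=np.load("w3.npz");i,K,T=d["i"],d["K"],d["T"]
h=cv2.cvtColor(i,cv2.COLOR_BGR2HSV); b=(h[...,0]>15)&(h[...,0]<32)&(h[...,1]>120)&(h[...,2]>100)
def line(pts,z,n):
    P=np.array([ray(K,T,u,v,z)[:2] for u,v in pts])*1000
    vx,vy,x,y=cv2.fitLine(P.astype(np.float32),cv2.DIST_HUBER,0,.01,.01).ravel(); print(n,(x,y),np.degrees(np.arctan2(vy,vx)))
rows=range(3,70)
line([(np.where(b[v,280:345])[0][0]+279.5,v) for v in rows],.030,"long inner")
g=i.astype(int).sum(2)
pl=(h[...,2]<60)
line([(np.where(pl[v,180:260])[0][0]+179.5,v) for v in range(45,108)],.012,"plate near edge")
ys=[(u,np.where(b[75:120,u])[0][0]+74.5) for u in (232,233,234,287,288,289,290) if b[75:120,u].any()]
print(ys); line(ys,.030,"end inner")
```

```text
long inner (np.float32(628.9323), np.float32(-28.180038)) -86.28524
plate near edge (np.float32(532.4519), np.float32(-62.05042)) -85.79072
[(232, np.float64(85.5)), (233, np.float64(86.5)), (287, np.float64(84.5)), (288, np.float64(84.5)), (289, np.float64(84.5)), (290, np.float64(84.5))]
end inner (np.float32(602.1108), np.float32(-71.67796)) 5.2893414
```

Request:
apply_moves --moves '[0,1.3,0,0,0,0,-0.2,2.8,0,0,0,0,-0.38,4.2,0,0,0,0,-0.38,5.2,0,0,0,0,-0.38,5.57,-0.5,0,0,0,-0.38,5.57,-1.7,0,0,0,-0.38,5.57,-3,0,0,0,-0.38,5.57,-4.3,0,0,0,-0.38,5.57,-5.5,0,0,0,-0.38,5.57,-6.4,0,0,0,-0.38,5.57,-7,0,0,0,-0.38,5.57,-7.25,0,0,0,-0.38,5.57,-7.3,0,0,0,-0.38,5.57,-7.3,0,0,0,-0.38,5.57,-7.3,0,0,0]'

```text
clock: 11.63
tcp_pos: [0.5911, -0.0115, 0.0473]
orientation: [0.001, 0.683, 0.73, 0.001]
wrist_force: [-0.0, 0.7, -5.2]
finger_gap: 0.0552
grip_force: 75.8
```

Lower gently onto the plate.

Request:
apply_moves --moves '[0,0,-0.05,0,0,0,0,0,-0.1,0,0,0,0,0,-0.13,0,0,0,0,0,-0.16,0,0,0,0,0,-0.16,0,0,0,0,0,-0.16,0,0,0]'

```text
clock: 12.13
tcp_pos: [0.5902, -0.012, 0.0422]
orientation: [0.0, 0.684, 0.73, 0.0]
wrist_force: [-0.3, -0.6, -2.4]
finger_gap: 0.0551
grip_force: 76.1
```

Request:
apply_moves --moves '[0,0,-0.03,0,0,0,0.1,-0.1,-0.03,0,0,0,0.2,-0.2,-0.03,0,0,0,0.3,-0.3,-0.03,0,0,0,0.3,-0.3,-0.03,0,0,0,0.3,-0.3,-0.03,0,0,0]'

```text
clock: 12.63
tcp_pos: [0.5986, -0.0195, 0.0422]
orientation: [0.001, 0.684, 0.73, 0.001]
wrist_force: [-0.8, 0.7, 6.0]
finger_gap: 0.0548
grip_force: 77.2
```

Request:
apply_moves --moves '[0.04,0,0.01,0,0,0,0.08,0,0.01,0,0,0,0.12,0,0.01,0,0,0,0.12,0,0.01,0,0,0,0.12,0,0.01,0,0,0]'

```text
clock: 13.05
tcp_pos: [0.6006, -0.0197, 0.0422]
orientation: [0.0, 0.684, 0.73, -0.0]
wrist_force: [-4.1, 1.2, 5.5]
finger_gap: 0.0547
grip_force: 77.3
```

Request:
apply_moves --moves '[0.02,-0.04,0,0,0,0,0.04,-0.08,0,0,0,0,0.05,-0.12,0,0,0,0,0.05,-0.12,0,0,0,0,0.05,-0.12,0,0,0,0]'

```text
clock: 13.47
tcp_pos: [0.6025, -0.0221, 0.0422]
orientation: [0.0, 0.684, 0.73, 0.001]
wrist_force: [-1.1, 3.0, 5.7]
finger_gap: 0.0549
grip_force: 77.2
```

Run:
```python
from h import *
F=[]
for k in range(3):
    s=status.get_state();F.append(np.r_[s["wrist_force"],s["ft_torque"]*10]);cam("top")
print(np.mean(F,0).round(2),s["tcp_pos"])
```

```text
[-1.62  2.78  5.49  6.12  5.01  0.09] [ 0.60248877 -0.02211348  0.04223485]
```

Request:
apply_moves --moves '[0.02,-0.02,0,0,0,0,0.04,-0.04,0,0,0,0,0.06,-0.06,0,0,0,0,0.06,-0.06,0,0,0,0,0.06,-0.06,0,0,0,0]'

```text
clock: 14.03
tcp_pos: [0.6026, -0.0223, 0.0422]
orientation: [-0.001, 0.683, 0.73, 0.001]
wrist_force: [-5.9, 6.7, 8.4]
finger_gap: 0.0552
grip_force: 77.7
```

Request:
apply_moves --moves '[0.03,-0.03,0.02,0,0,0,0.06,-0.06,0.02,0,0,0,0.09,-0.09,0.02,0,0,0,0.09,-0.09,0.02,0,0,0,0.09,-0.09,0.02,0,0,0]'

```text
clock: 14.45
tcp_pos: [0.6027, -0.0225, 0.0424]
orientation: [-0.004, 0.683, 0.73, 0.001]
wrist_force: [-10.5, 12.6, 12.2]
finger_gap: 0.0549
grip_force: 78.2
```

Run:
```python
from h import *
F=[]
for k in range(4):
    s=status.get_state();F.append(np.r_[s["wrist_force"],s["ft_torque"]*10]);cam("top")
print(np.mean(F,0).round(2),s["tcp_pos"],s["orientation"])
i,K,T=cam("wrist"); np.savez("w4.npz",i=i,K=K,T=T)
cv2.imwrite("pics/w4.png",i)
i,K,T=cam("side");a=cv2.resize(i[130:215,190:300],(776,600),interpolation=cv2.INTER_CUBIC);cv2.imwrite("pics/s4.png",a)
```

```text
[-10.71  13.01  12.54  22.75  16.66  -3.36] [ 0.60270355 -0.02249669  0.04237074] [-0.00365374  0.6831216   0.73029502  0.00084663]
```

View pics/s4.png

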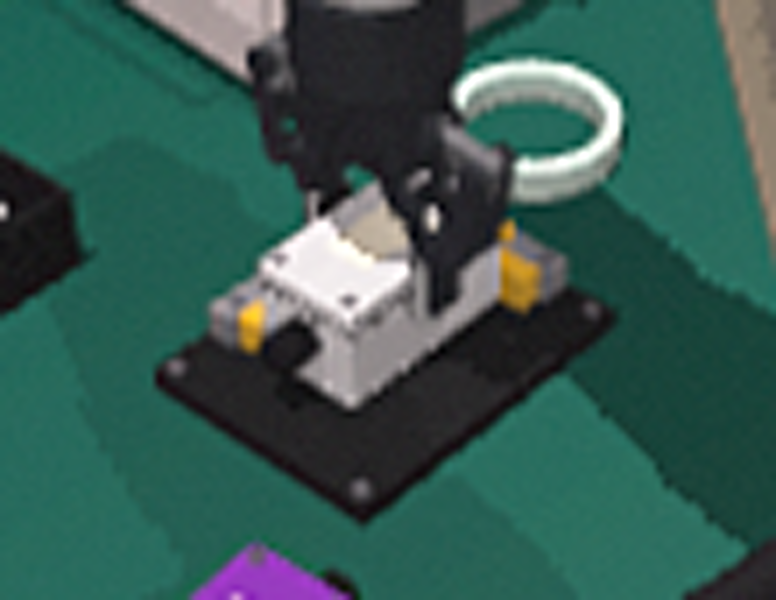

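The side view shows the box in the corner: its side is on the long bar (250,325), its plain end is on the end bar (520,275), and the gland is at (290,340). The arm gives by about 0.4° in tilt and there is a small yaw moment, so I'll trim both out.

Request:
apply_moves --moves '[0,0,0,-0.004,-0.003,-0.004,0,0,0,-0.008,-0.006,-0.008,0,0,0,-0.008,-0.006,-0.008,0,0,0,-0.008,-0.006,-0.008]'

```text
clock: 15.08
tcp_pos: [0.6027, -0.0226, 0.0422]
orientation: [0.001, 0.686, 0.728, -0.0]
wrist_force: [-8.4, 10.6, 12.3]
finger_gap: 0.055
grip_force: 78.1
```

```bash
cat > r.py <<'E'
from h import *
F=[];Q=[]
for k in range(5):
    s=status.get_state();F.append(np.r_[s["wrist_force"],s["ft_torque"]*10]);Q.append(s["orientation"]);cam("top")
q=np.mean(Q,0);u=np.array([q[1],q[2]]);c=q[0]*-2;d=q[3]*2
print(np.mean(F,0).round(2),s["tcp_pos"].round(4),"tilt xy",(u*c+np.array([u[1],-u[0]])*d).round(4),"yaw",round(np.degrees(2*np.arctan2(q[2],q[1]))-90,2),s["grip_force"],s["clock"])
E
python3 r.py
```

```text
[-9.12 11.07 11.56 24.08 19.06  3.29] [ 0.6027 -0.0226  0.0422] tilt xy [-0.0019 -0.0017] yaw 3.45 78.07922601699829 15.2833
```

Request:
apply_moves --moves '[0.03,-0.02,0.02,0.001,0.001,0.004,0.06,-0.03,0.03,0.001,0.001,0.004,0.06,-0.03,0.03,0.001,0.001,0.004,0.06,-0.03,0.03,0.001,0.001,0.004]'

```text
clock: 15.67
tcp_pos: [0.6028, -0.0226, 0.0423]
orientation: [-0.001, 0.685, 0.729, -0.0]
wrist_force: [-12.8, 14.5, 11.2]
finger_gap: 0.0554
grip_force: 77.9
```

```bash
python3 r.py
```

```text
[-12.24  13.92  10.83  27.64  20.03  -4.97] [ 0.6028 -0.0226  0.0423] tilt xy [0.0007 0.002 ] yaw 3.6 77.84226536750793 15.8667
```

Request:
apply_moves --moves '[0,0,0,0,-0.001,-0.002,0,0,0,0,-0.001,-0.002,0,0,0,0,-0.001,-0.002,0,0,0,0,-0.001,-0.002,0,0,0,0,-0.001,-0.002,0,0,0,0,-0.001,-0.002]'

```text
clock: 16.42
tcp_pos: [0.6028, -0.0226, 0.0423]
orientation: [-0.001, 0.685, 0.729, -0.0]
wrist_force: [-12.6, 13.9, 10.7]
finger_gap: 0.0553
grip_force: 77.8
```

```bash
python3 r.py
python3 - <<'E'
from h import *
i,K,T=cam("wrist");cv2.imwrite("pics/w5.png",i)
E
```

```text
[-12.13  13.98  10.9   27.25  21.48  -0.9 ] [ 0.6028 -0.0226  0.0422] tilt xy [0.0005 0.0011] yaw 3.53 77.78681874275208 16.6167
```

View pics/w5.png

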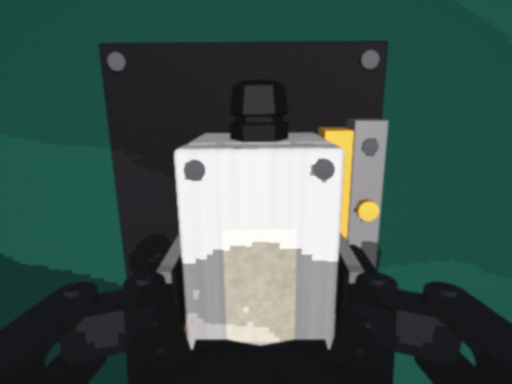

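The box lies flush along the long bar (edge at about columns 320–340), with its gland at (258,110). The push is about 12 N on the long bar and 14 N on the end bar, the yaw moment is near zero and the tilt is under 0.1°. I'm handing it in while the push holds.

```bash
python3 -c "
from workcell import job
print(job.hand_in())"
```

```text
the job is handed in; nothing more can be done
None
```

I handed the job in at about 17 s with the round, square and long keys pressed in that order and the box held flat in the corner at about 12 N on the long bar and 14 N on the end bar, gland end away from the end bar; key presses were judged from force and position readings only, and the hand-in returned no verdict.

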